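# Stand the bare candlestick on the banding wheel

## Task

The bare wooden candlestick is to be painted next: take it by its heavy head and stand it upright in the middle of the banding wheel, with its foot inside the ring groove. It is top-heavy, so carry it without tipping it and set it down rather than dropping it. Leave the green candlestick and the vase where they stand.

Things in the scene. Friction and masses are not known exactly. Their poses are not given: they have to be found in the camera images.
- bare_candlestick: The one to move: unpainted pale wood, loose, upright, round about z, 186 mm tall; origin at the centre of its underside, z up. Flat foot 50 mm across; stem 15 to 22 mm across; a cone from 134 mm up, then a solid straight-sided drum head 44 mm across, 148 to 186 mm up, flat on top. 0.3 kg, mostly head: centre of mass 147 mm up, so it falls over when tilted about 10 degrees.
- green_candlestick: A finished candlestick of the very same shape and size, painted green with a yellow line round the head, loose. Same origin and axes. Not to be moved. The two may stand in either place.
- wheel_top (a point): Centre of the top face of the banding wheel (a decorator's low turntable, here fixed and not turning), z up. Flat pale metal disc 140 mm across, its top 60 mm above the table, on a dark round base; a dark ring groove 3 mm wide and 89 mm across is let into the face round its centre.
- vase: A speckled pale ceramic vase, loose, 167 mm tall, 78 mm across at its belly, behind the wheel. Origin at the centre of its underside. Not to be moved.
Mind the look-alikes: they are no part of the job. Of the things like the bare_candlestick, leave any that is pink; of the rest the larger one is meant.

How it is judged:
At the end, for the whole second after the job is handed in: The bare candlestick stands at rest and upright (within about 6 degrees) on the top of the banding wheel, its foot inside the ring groove (centre within 20 mm of the wheel's centre); the green candlestick and the vase stand upright within 20 mm of where they were (horizontal distance between bare_candlestick and wheel_top below 0.02 m and z of bare_candlestick in the frame of wheel_top between -0.006 and 0.006 m and angle between each of bare_candlestick, green_candlestick, vase's own z axis and vertical below 0.1 rad and linear speed of bare_candlestick below 0.02 m/s and distance of each of green_candlestick, vase from where it was at the start of the episode below 0.02 m); the robot touches nothing.
It fails at once if the bare candlestick is tipped more than 30 degrees (angle between bare_candlestick's own z axis and vertical above 0.52 rad).
It fails at once if the bare candlestick is dropped or knocked: it moves faster than 0.4 m/s with no finger on it (linear speed of bare_candlestick above 0.4 m/s and contact force between the fingers and bare_candlestick below 0.05 N).
It fails at once if the green candlestick is moved by more than 20 mm or tipped more than 17 degrees (distance of green_candlestick from where it was at the start of the episode above 0.02 m or angle between green_candlestick's own z axis and vertical above 0.3 rad).
It fails at once if the vase is moved by more than 20 mm or tipped more than 17 degrees (distance of vase from where it was at the start of the episode above 0.02 m or angle between vase's own z axis and vertical above 0.3 rad).
It also fails if it takes over 38 s, if anything falls off the work surface, if the arm or the gripper's body presses on something with over 40 N, if the wrist force passes 120 N, or if a joint passes its speed limit or range.

## Robot

A 6-joint arm with a two-finger parallel gripper is mounted at the origin on the work surface; the furniture and walls round the work are solid. World frame = base frame: x ahead of the robot, y to its left, z up, the work surface at z = 0. Lengths are in m, angles in rad, forces in N, time in s.
With the tool pointing down it reaches from about 0.2 to 0.875 m from the base axis. Payload 3.4 kg.
Tool frame: the origin (TCP) lies at the very end of the fingers, on their centre line; the grasp point (between the pads) lies arm.grip_depth behind it (arm.grip_depth is the distance from the TCP to the grasp point, in m); z points along the fingers, y is the line along which they close (so a half turn about z gives the same grasp; the last joint's range is limited). The gripper opens to 94 mm and grips with 3 to 60 N. Pads are 16 mm wide; open, the fingers measure 119 mm over their backs; the gripper's body (75 mm by 177 mm) begins 78 mm behind the grasp point.
Start: joints at [1.038, 0.276, 1.505, -0, 1.361, -0.121], TCP at [0.23, 0.527, 0.205] pointing down, gripper open.
Joint ranges: [-2.89, 2.89], [-0.75, 2.08], [0.22, 2.7], [-1.18, 4.32], [0.11, 2.71], [-2.7, 2.7]. Speed limits (rad/s): [2.57, 2.57, 3.14, 3.14, 3.14, 3.14].

## Interface

Orientations are given as a 3x3 rotation matrix whose columns are the frame's x, y, z axes.
In Python, from station import arm, fingers, viewer, job, nets gives the robot as it stands. Calls block until the motion is done:
- arm.move_to(position, orientation): joint-space move of the TCP to a pose.
- arm.move_straight(position, rate=0.15, orientation=None, max_force=None): straight line of the TCP; orientation=None keeps the orientation; rate is the mean speed in m/s. With max_force (N) it stops when the force on the tool has changed by that much, and returns True; else False.
- arm.move_j(angles): joint-space move.
- fingers.release() and fingers.gripper_close(effort=None): open the fingers fully, or close them until they stop; effort is the grip in N (None keeps the last).
- arm.sleep(seconds).
- arm.inverse_kinematics(position, orientation): joint angles nearest the present ones, or None.
- viewer.read_camera(name): name is "side" or "top" or "wrist"; returns the picture (384x512x3 uint8, red, green, blue); there is no depth.
- viewer.camera_params(name): a dict with "intrinsics" (3x3 intrinsics, pixels), "dist_coeffs" ([k1, k2, p1, p2, k3] as OpenCV has them; the pictures are not rectified), "xyz" and "attitude" of the camera in the world. Camera axes: x right, y down, z forward; pixel columns grow to the right and rows downward; lengths in m; the calibration is good to about 2 mm. A picture is of the moment at which its call begins: read the wrist's pose just before it. camera_params takes no time and is no camera call; for the wrist camera it gives the pose at the moment of the call.
A pose or a line that the arm cannot do raises arm.Unreachable and nothing moves.
- job.close_job(): hands the job in; it is judged then, once.
Trained networks look in the newest picture that a camera, given by its name, has taken for a name from the list of things; names that differ only in an ending like _2 or _b are one class to them, and where a whole thing is asked for, a point or a joint stands for the part that bears it (a point fixed in the world has none). Each returns a list of dicts, best first, with "score" (0 to 1); they miss things now and then, are a little off and sometimes report something else, mostly with a low value. They report only what shows in the picture. A call takes as long as a camera call. They do not tell look-alikes from the thing itself.
- nets.find_in(name, camera): "position" ([x, y, z] in m, in world coordinates, good to about 4 mm: the middle of the surface that is visible of it).
- nets.regions_of(name, camera): "pixels" (384x512 bool, what is visible of it).
Readings, each from a call of its own:
- arm.read_time(): time.
- arm.read_qpos(): joint angles.
- arm.read_qvel(): joint speeds.
- arm.read_tau(): joint torques, N m.
- arm.read_tcp_pos(): TCP position.
- arm.read_tcp_rot(): TCP orientation.
- arm.read_force(): force on the tool from outside, world axes, zero at the start.
- arm.read_ft_torque(): the same for the moment, N m.
- arm.read_grip_width(): finger opening in m.
- arm.read_grip_force(): force on a finger pad.
Only numpy, scipy, OpenCV 4.12 (cv2) and the standard library are available. Lean on these libraries where they do the work, as an engineer would, in place of code of your own. Each camera call takes 0.05 s, during which the arm holds its last target. There are 200 camera calls.

## Working session

There is one attempt and no reset: what is moved stays moved. The work goes in short steps, each a Python script; the robot and the scene stay as the last script left them, time stands still between calls to the robot, and variables do not carry over. Pictures are saved under pics/ and viewed, at most 10 in all, crops included, and the job is handed in when it is done.

```bash
mkdir -p pics; ls; python3 - <<'E'
from station import arm, fingers, viewer, job, nets
import cv2,numpy as np
print(arm.grip_depth)
ims=[]
for c in("side","top"):
    im=viewer.read_camera(c); cv2.imwrite(f"pics/{c}0.png",im[:,:,::-1])
    p=viewer.camera_params(c); print(c,np.round(p["xyz"],3).tolist(),np.round(p["attitude"],3).tolist(),np.round(p["intrinsics"],1).tolist(),p["dist_coeffs"])
    for n in("bare_candlestick","green_candlestick","vase","wheel_top"):
        try: print(c,n,[(np.round(d["position"],3).tolist(),round(d["score"],2)) for d in nets.find_in(n,c)])
        except Exception as e: print(n,e)
print(arm.read_time())
E
```

```text
pics
0.0188
side [0.3, -0.591, 0.539] [[0.93, -0.205, 0.306], [-0.368, -0.532, 0.763], [0.006, -0.822, -0.57]] [[416.0, 0.0, 257.4], [0.0, 416.0, 189.5], [0.0, 0.0, 1.0]] [-0.00618606  0.          0.          0.          0.        ]
side bare_candlestick [([0.457, 0.133, 0.091], 0.85), ([0.595, 0.154, 0.02], 0.62)]
side green_candlestick [([0.434, 0.207, 0.129], 0.76)]
side vase [([0.666, -0.074, 0.09], 0.84)]
side wheel_top [([0.472, -0.046, 0.056], 0.57)]
top [0.401, 0.051, 0.895] [[0.011, -0.983, 0.184], [-1.0, -0.006, 0.025], [-0.023, -0.185, -0.983]] [[357.6, 0.0, 252.6], [0.0, 357.6, 192.5], [0.0, 0.0, 1.0]] [-0.07989782  0.          0.          0.          0.        ]
top bare_candlestick [([0.647, 0.062, 0.176], 0.83), ([0.592, 0.158, 0.179], 0.72), ([0.446, 0.135, 0.135], 0.68)]
top green_candlestick [([0.436, 0.21, 0.185], 0.88)]
top vase [([0.673, -0.05, 0.102], 0.82)]
top wheel_top [([0.48, -0.023, 0.062], 0.65)]
0.5
```

View pics/side0.png

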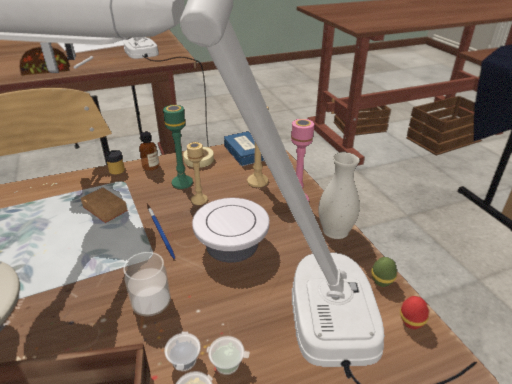

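View pics/top0.png

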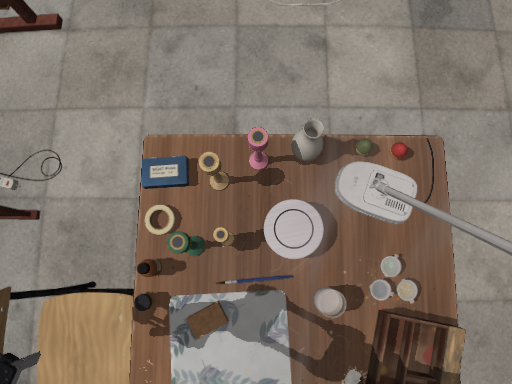

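The side view shows the unpainted pair: a small one at (197,175) and a larger one at (258,165), half behind the lamp arm. Pink is at (302,150) and green at (176,145). In the top view the larger pale one has its head at (209,161) and foot at (219,181), which is the target (about 0.592, 0.158). The small look-alike is at (222,236) and the wheel centre is near (294,229).

```bash
cat > h.py <<'E'
import numpy as np, cv2
from scipy.optimize import minimize
PROF=[(0,.025),(.008,.025),(.012,.010),(.134,.010),(.148,.022),(.186,.022)]
A=np.linspace(0,2*np.pi,48,endpoint=False)
def proj(p,X):
    R=np.array(p["attitude"]);t=-R.T@np.array(p["xyz"])
    return cv2.projectPoints(np.float64(X),cv2.Rodrigues(R.T)[0],t,np.array(p["intrinsics"]),np.array(p["dist_coeffs"]))[0][:,0]
def ray(p,uv,z):
    n=cv2.undistortPoints(np.float64([[uv]]),np.array(p["intrinsics"]),np.array(p["dist_coeffs"]))[0,0]
    d=np.array(p["attitude"])@[*n,1]; o=np.array(p["xyz"]); return o+d*(z-o[2])/d[2]
def sil(p,xy,prof=PROF,z0=0):
    m=np.zeros((384,512),np.uint8); S=4
    M=np.zeros((384*S,512*S),np.uint8)
    rings=[proj(p,np.c_[xy[0]+r*np.cos(A),xy[1]+r*np.sin(A),np.full(48,z+z0)]) for z,r in prof]
    for a,b in zip(rings,rings[1:]):
        h=cv2.convexHull(np.float32(np.r_[a,b])); cv2.fillConvexPoly(M,np.int32(np.round((h+.5)*S)),255)
    return cv2.resize(M,(512,384),interpolation=cv2.INTER_AREA)/255.
def fit(p,mask,xy,prof=PROF,z0=0):
    f=lambda q:(lambda s:1-np.minimum(s,mask).sum()/np.maximum(s,mask).sum())(sil(p,q,prof,z0))
    r=minimize(f,xy,method="Nelder-Mead",options=dict(initial_simplex=np.array(xy)+[[0,0],[.012,0],[0,.012]],xatol=2e-4,fatol=1e-4))
    return r.x,1-r.fun
E
python3 - <<'E'
from station import viewer,nets
from h import *
for c in("top","side"):
    im=viewer.read_camera(c); p=viewer.camera_params(c)
    for n in("bare_candlestick","green_candlestick"):
        for d in nets.regions_of(n,c):
            m=d["pixels"]; v,u=np.nonzero(m); g=ray(p,(u.mean(),v.mean()),.1)[:2]
            print(c,n,round(d["score"],2),m.sum(),(int(u.mean()),int(v.mean())),*fit(p,m.astype(float),g))
    if c=="top":
        g=cv2.cvtColor(im,cv2.COLOR_RGB2HSV)
        m=((g[...,1]<60)&(g[...,2]>110)).astype(np.uint8)
        n,l,s,_=cv2.connectedComponentsWithStats(m); k=l[229,280]
        cn=cv2.findContours((l==k).astype(np.uint8),cv2.RETR_EXTERNAL,cv2.CHAIN_APPROX_NONE)[0]
        e=cv2.fitEllipse(cn[0]); print(s[k],e)
        full=cv2.drawContours(np.zeros((384,512)),cn,0,1,-1)
        print("wheel",ray(p,e[0],.06),fit(p,full,[.48,-.023],[(-.012,.07),(0,.07)],.06))
E
```

```text
top bare_candlestick 0.89 716 (212, 169) [0.6003366  0.16210997] 0.9500039553832769
top bare_candlestick 0.67 736 (257, 147) [0.65468356 0.06135654] 0.9527607457035265
top bare_candlestick 0.65 289 (223, 236) [0.44685453 0.12648271] 0.5232112784145414
top green_candlestick 0.69 670 (185, 243) [0.43379309 0.21791807] 0.935267254628686
[ 264  199   60   60 2730] ((293.2118225097656, 228.6667022705078), (58.88554763793945, 59.76902770996094), 135.64137268066406)
wheel [ 0.47306108 -0.02316789  0.06      ] (array([ 0.47429409, -0.02311478]), np.float64(0.984073414443601))
side bare_candlestick 0.97 597 (196, 169) [0.45061146 0.1210719 ] 0.37214853471855713
side bare_candlestick 0.81 874 (301, 141) [0.65699425 0.06332541] 0.6289448022528987
side bare_candlestick 0.68 388 (257, 172) [0.56091816 0.05961058] 0.1933903247386617
side green_candlestick 0.92 1098 (177, 142) [0.43585216 0.22038731] 0.8957867467472629
```

The target fits the full-size model (IoU 0.95) at (0.600, 0.162), and the wheel centre is (0.474, -0.023). Next I'll hover above it and check with the wrist camera.

```bash
cat >> h.py <<'E'
_y=np.array([.88,.475,0]);_y/=np.linalg.norm(_y)
_z=np.array([0,0,-1.]); RG=np.c_[np.cross(_y,_z),_y,_z]
RG2=np.c_[-RG[:,0],-RG[:,1],_z]
E
python3 - <<'E'
from station import arm,fingers,viewer,nets
from h import *
P=[.6,.162]
q=arm.read_qpos()
for R in(RG,RG2):
    print([None if (s:=arm.inverse_kinematics(x,R)) is None else np.round(s,2).tolist() for x in([*P,.30],[*P,.146],[.474,-.023,.27],[.474,-.023,.21])])
arm.move_straight([.23,.527,.31],rate=.25)
best=min((R for R in(RG,RG2) if arm.inverse_kinematics([*P,.3],R) is not None),key=lambda R:abs(arm.inverse_kinematics([*P,.3],R)[5]))
arm.move_to([*P,.30],best); print(np.round(best,2).tolist())
p=viewer.camera_params("wrist"); im=viewer.read_camera("wrist"); cv2.imwrite("pics/w1.png",im[:,:,::-1])
print(p["xyz"],arm.read_tcp_pos(),arm.read_time())
for d in nets.regions_of("bare_candlestick","wrist"):
    m=d["pixels"];v,u=np.nonzero(m)
    print(d["score"],m.sum(),u.mean(),v.mean(),*fit(p,m.astype(float),P))
E
```

```text
[[0.15, 0.31, 1.22, -0.0, 1.61, -0.34], [0.15, 0.38, 1.5, -0.0, 1.26, -0.34], [-0.2, 0.09, 1.58, -0.0, 1.47, -0.69], [-0.2, 0.12, 1.7, -0.0, 1.32, -0.69]]
[None, None, [-0.2, 0.09, 1.58, -0.0, 1.47, 2.45], [-0.2, 0.12, 1.7, -0.0, 1.32, 2.45]]
[[-0.47, 0.88, 0.0], [0.88, 0.47, 0.0], [0.0, 0.0, -1.0]]
[0.56270675 0.23296466 0.47921455] [0.59951078 0.16319889 0.30013337] 3.3
0.83 1130 152.11681415929203 135.30265486725665 [0.6   0.162] 0.0
0.62 1938 256.4876160990712 179.28379772961816 [0.60163011 0.16214468] 0.9355335791793187
0.61 2211 256.27272727272725 260.75033921302577 [0.65565457 0.06134391] 0.9312865908928966
```

View pics/w1.png

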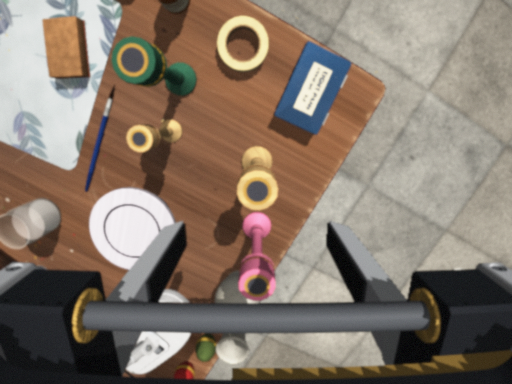

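The wrist picture shows the target's head at (258,190) and foot at (257,160), between the fingers' line and the pink one at (257,280). The fit gives (0.6016, 0.1621), which agrees with the top camera. I'll grasp, lift and carry it to above the wheel.

```bash
python3 - <<'E'
from station import arm,fingers,viewer,nets
from h import *
P=[.601,.162]; W=[.474,-.023]
print(arm.move_straight([*P,.147],rate=.12,max_force=8), arm.read_tcp_pos())
fingers.gripper_close(effort=25)
print(arm.read_grip_width(),arm.read_grip_force(),arm.read_force())
arm.move_straight([*P,.25],rate=.08); print(arm.read_grip_width(),arm.read_grip_force())
arm.move_straight([*W,.25],rate=.10)
print(arm.read_grip_width(),arm.read_tcp_pos(),arm.read_tcp_rot().round(3).tolist(),arm.read_time())
for c in("side","top"):
    im=viewer.read_camera(c); cv2.imwrite(f"pics/{c}2.png",im[:,:,::-1])
E
```

```text
False [0.60159189 0.1621197  0.14785048]
0.043791454415068785 24.999988520357874 [ 0.15355912 -0.30790742 -0.23036215]
0.04373270222510613 24.999360187575803
0.04359605812594798 [ 0.4741856  -0.02274593  0.24995314] [[-0.475, 0.88, 0.0], [0.88, 0.475, 0.0], [0.0, 0.0, -1.0]] 9.4333
```

View pics/side2.png

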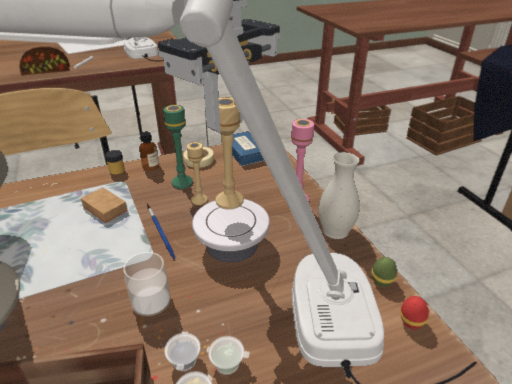

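The candlestick hangs upright in the gripper over the wheel, foot at (230,200). I'll lower it under force guard.

```bash
python3 - <<'E'
from station import arm,fingers,viewer,nets
from h import *
W=[.474,-.023]
arm.move_straight([*W,.218],rate=.06)
print(arm.move_straight([*W,.200],rate=.012,max_force=3), arm.read_tcp_pos(),arm.read_force(),arm.read_time())
p=viewer.camera_params("side");im=viewer.read_camera("side")
big=cv2.resize(im[80:270,140:340],None,fx=3,fy=3,interpolation=cv2.INTER_CUBIC); cv2.imwrite("pics/side3.png",big[:,:,::-1])
for n,X in(("foot",[.474,-.023,.06]),("head",[.474,-.023,.246])): print(n,(proj(p,[X])[0]-[140,80])*3)
E
```

```text
True [ 0.47398838 -0.02296532  0.20692115] [ 0.25108839 -0.27522131  4.65013381] 11.15
foot [269.0597405  420.49069781]
head [257.77654594 143.6937163 ]
```

View pics/side3.png

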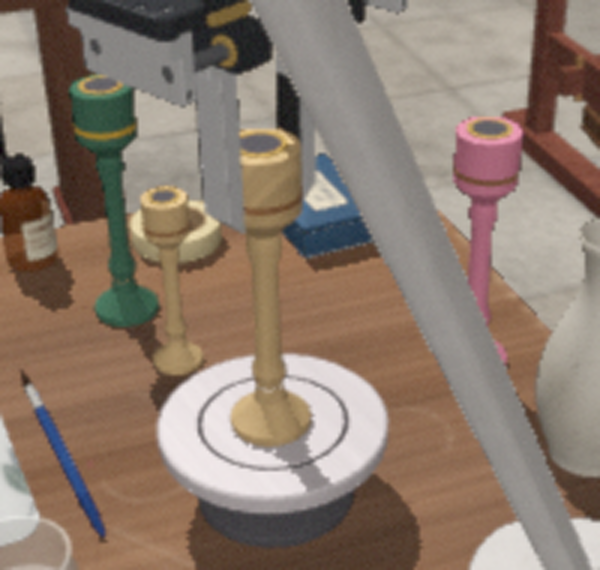

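The foot stands at (271,422), inside the ring groove centred near (273,422). The axis is within about 1° of upright, and contact came at the expected height. I'll release, retract and check.

```bash
python3 - <<'E'
from station import arm,fingers,viewer,nets
from h import *
fingers.release(); arm.sleep(.3)
arm.move_straight([.474,-.023,.207+.11],rate=.1)
arm.move_straight([.40,.12,.38],rate=.2)
arm.sleep(.3)
p=viewer.camera_params("side");im=viewer.read_camera("side"); cv2.imwrite("pics/side4.png",im[:,:,::-1])
for n in("bare_candlestick","green_candlestick","vase"):
    for d in nets.regions_of(n,"side"):
        m=d["pixels"];v,u=np.nonzero(m); print(n,m.sum(),u.mean(),v.mean(), fit(p,m.astype(float),[.474,-.023],z0=.06) if n[0]=="b" else "")
print(arm.read_time(),arm.read_tcp_pos())
E
```

```text
bare_candlestick 633 196.43759873617694 170.89889415481832 (array([ 0.474, -0.023]), np.float64(0.0))
bare_candlestick 1660 227.77530120481927 169.96626506024097 (array([ 0.47537396, -0.01989388]), np.float64(0.8400036558785136))
bare_candlestick 819 301.48962148962147 141.83272283272282 (array([ 0.474, -0.023]), np.float64(0.0))
green_candlestick 1139 177.01229148375768 142.11062335381914 
vase 2518 340.3359809372518 198.18069896743447 
vase 3085 230.8288492706645 230.5646677471637 
15.1917 [0.40010402 0.11980429 0.37991508]
```

View pics/side4.png

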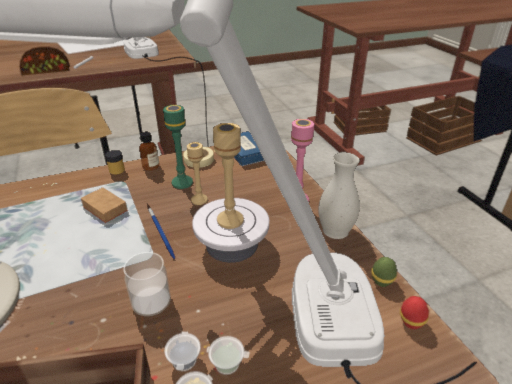

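The candlestick stands upright on the wheel at (228,170), about 3 mm from the centre. Green and vase are where they were, and the arm is clear.

```bash
python3 -c "
from station import job
print(job.close_job())"
```

```text
the job is handed in; nothing more can be done
None
```

The bare candlestick stands upright on the banding wheel inside the ring groove, about 3 mm from the centre by the last camera fit; the green candlestick and the vase still stand where they were, and the job was handed in at about 15 s with no verdict returned.

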